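# Shim the rocking bench scale

### The job

The bench scale rocks because the levelling foot at its front left corner (the front has the readout; it is the corner nearest the wedge) is seized too short and hangs clear of the bench. Push the wooden wedge along the bench, thin end first, under that foot until it is snug and the scale no longer rocks, without shoving the scale out of place or lifting either the scale or the wedge. Then press down firmly, with about 10 N, on the top of the scale's housing at the corner over that foot to prove it stays level, and finish while still pressing there; leave the weight, the jar and the brush alone.

Things in the scene. Friction and masses are not known exactly. Their poses are not given: they have to be found in the camera images.
- scale: Loose grey bench scale, 3 kg; sizes in mm. Housing 210 (x) by 250 (y), underside 26 and flat top 60 above the bench; round steel pan, 144 diameter, 75 high. Origin: on the bench under its middle; x to its back, y to its left, z up. Feet at x +-85, y +-105. It rests level on three; about 3 N on the front left (-x, +y) corner rocks it. Sliding it takes over 10 N.
- foot_pad (a point): Centre of the underside of the short front left foot (24 mm in diameter, bevelled below to a flat of 10 mm diameter, on a thin screw), at x = -85 mm, y = +105 mm of the scale. Its height over the bench is the gap to be filled, 4 to 8 mm.
- foot (a joint): How far the short foot's screw is up, in m: the foot's gap over the bench when the scale is level (0.004 to 0.008). It is seized and does not move by itself or under pressing.
- corner (a point): Point on the flat top of the housing, 60 mm above the bench, straight above the short foot, 20 mm in from both edges: where to press.
- wedge: Loose wooden wedge, 50 g, lying flat; in mm: 100 long (x), 44 wide; 18 thick at the heel (x = -50, upright face), falling evenly to 2 at the toe (x = +50). Origin: middle of its underside, z up. Starts left of the scale, toe roughly towards the short foot, 15 to 55 short of it. Slides with about 1 N until the near rim of the foot's 10 flat meets its slope, then resists; stays put when let go.
- heel (a point): Middle of the wedge's upright heel face, 9 mm above its underside: push here, towards the toe.
- toe (a point): Middle of the wedge's toe edge, at its underside.
- weight: Brass scale weight with a knob, 38 mm in diameter, 70 mm high, standing by the right side of the scale; origin at its underside. Leave alone.
- jar: Glass jar with a steel lid, 60 mm in diameter, 65 mm high, standing in front of the scale; origin at its underside. Leave alone.
- brush: Hand brush 170 mm long lying on the bench to the left of the scale, behind the wedge; origin at the bench under its middle, x along its length. Leave alone.
Not all that is in view belongs to the job. Of the things shaped like the wedge, the wooden one is meant.

How it is judged:
By the outcome, as a careful person would: the job done as asked, in the order asked, and still so for the second after the job is handed in, while the arm keeps its last pose, push and grip.
It also fails if it takes over 42 s, if anything falls off the work surface, if the arm or the gripper's body presses on something with over 40 N, if the wrist force passes 120 N, or if a joint passes its speed limit or range.

### The arm

A 6-joint arm with a two-finger parallel gripper is mounted at the origin on the work surface. World frame = base frame: x ahead of the robot, y to its left, z up, the work surface at z = 0. Lengths are in m, angles in degrees, forces in N, time in s.
With the tool pointing down it reaches from about 0.425 to 1.125 m from the base axis. Payload 14.9 kg.
Tool frame: the origin (TCP) lies midway between the tips of the shut fingers; the grasp point (between the pads) lies 19 mm behind it; z points along the fingers, y is the line along which they close (so a half turn about z gives the same grasp; the last joint's range is limited). The gripper opens to 91 mm and grips with 3 to 60 N. Pads are 32 mm wide; open, the fingers measure 118 mm over their backs; the gripper's body (76 mm by 178 mm) begins 60 mm behind the grasp point.
Start: joints at [63.409, 21.709, 99.362, -0, 58.929, -1.908], TCP at [0.292, 0.636, 0.214] pointing down, gripper open.
Joint ranges: [-158.91, 158.91], [-42.39, 125.64], [0.06, 152.35], [-60.88, 240.88], [17.5, 164.5], [-176.32, 176.32]. Speed limits (degrees/s): [108.29, 108.29, 136.94, 180, 180, 180].

### API

Orientations are given as [roll, pitch, yaw] about the fixed x, y, z axes, in that order (R = Rz(yaw) Ry(pitch) Rx(roll)).
In Python, from cell import monitor, optics, robot gives the robot as it stands. The module is installed in compiled form; this text tells all that it offers.
- The arm moves only by the shell command python3 -m creep 'ROWS' [FORCE]. ROWS is JSON, a list of rows, each a list of 3 entries, a list of its own where there are three numbers: the closure in counts, from 0 (fully open) to 255 (shut), then the shift along the tool's x, y, z in mm, then the turn about the tool's z in degrees. A call has 1 to 12 rows; each row is the pose to reach, as a shift and turn from the pose commanded when the call began, along the tool's axes at that moment; what a row does not reach only later rows make up. A row lasts 1/8 s, in which the tool goes at most 62.5 mm and 10.7 degrees, less where a joint would pass 70% of its speed; a pose out of reach is approached as far as the arm can. A call with a gripper value outside its range is refused whole. The fingers move at their own pace and stop on an object; FORCE is the grip in N (left out, the last holds). Time passes only in rows, so rows that repeat a pose let the fingers close. It gives the time, the measured TCP pose, the force, the opening and the grip force at its end, in the units of the state.
- monitor.read_state(): the state, without advancing time (a new reading comes with each control period).
- optics.capture(name): name is "scene" or "top"; returns a dict with "image" (384x512x3 uint8, blue, green, red), "fx", "fy", "cx", "cy" (pixels), "dist_coeffs" ([k1, k2, p1, p2, k3] as OpenCV has them; the pictures are not rectified), "world_to_cam" (4x4, takes a point from world to camera coordinates). Camera axes: x right, y up, looking along -z (the intrinsics and any distortion apply to the point x, -y, -z); pixel columns grow to the right and rows downward; lengths in m; the calibration is good to about 2 mm. A picture is of the moment at which its call begins. There is no depth.
- robot.hand_in(): hands the job in; it is judged then, once.
The state is a dict: "t": time; "q": joint angles; "dq": joint speeds; "effort": joint torques, N m; "eef_pos": TCP position; "eef_rot": TCP orientation; "ft_force": force on the tool from outside, world axes, zero at the start; "ft_torque": the same for the moment, N m; "width": finger opening in m; "grasp_force": force on a finger pad.
Only numpy, scipy, OpenCV 4.12 (cv2) and the standard library are available. Lean on these libraries where they do the work, as an engineer would, in place of code of your own. Each camera call takes 0.05 s, during which the arm holds its last target. There are 200 camera calls.

## Working session

There is one attempt and no reset: what is moved stays moved. The work goes in short steps, Python scripts to look and compute and a shell command to move; the robot and the scene stay as the last step left them, time stands still between calls to the robot, and variables do not carry over. Pictures are saved under pics/ and viewed, at most 10 in all, crops included, and the job is handed in when it is done.

```bash
mkdir -p pics
cat > h.py <<'E'
import numpy as np, cv2
from cell import monitor, optics, robot
def cap(n):
    c=optics.capture(n); c['K']=np.array([[c['fx'],0,c['cx']],[0,c['fy'],c['cy']],[0,0,1]]); c['d']=np.array(c['dist_coeffs'],float); c['T']=np.array(c['world_to_cam']); return c
def ray(c,px):
    u=cv2.undistortPoints(np.array(px,float).reshape(-1,1,2),c['K'],c['d'])[:,0]
    d=np.c_[u[:,0],-u[:,1],-np.ones(len(u))]; R=c['T'][:3,:3]
    return -R.T@c['T'][:3,3], d@R
def onz(c,px,z):
    o,d=ray(c,px); return o+d*((z-o[2])/d[:,2])[:,None]
def proj(c,P):
    p=np.atleast_2d(P)@c['T'][:3,:3].T+c['T'][:3,3]; p=p*[1,-1,-1]
    return cv2.projectPoints(p,np.zeros(3),np.zeros(3),c['K'],c['d'])[0][:,0]
E
python3 - <<'E'
from h import *
for n in("scene","top"):
    c=cap(n); cv2.imwrite(f'pics/{n}0.png',cv2.resize(c['image'],(768,576),interpolation=cv2.INTER_CUBIC)); print(n,ray(c,[[256,192]]),c['d'],c['fx'])
s=monitor.read_state();print(s)
E
```

```text
scene (array([ 0.96600491, -0.11018533,  0.74533559]), array([[-0.50594324,  0.17272621, -0.84510226]])) [-0.02729965  0.          0.          0.          0.        ] 370.3237803882203
top (array([0.48871159, 0.03362668, 0.99430011]), array([[ 0.09711107,  0.00346873, -0.99537493]])) [-0.06802134  0.          0.          0.          0.        ] 380.0148197540976
{'t': 0.1, 'q': array([ 6.34104908e+01,  2.17349022e+01,  9.93922038e+01, -1.28800486e-03,
        5.89296103e+01, -1.90975832e+00]), 'dq': array([-0.13938911, -0.06516083, -0.14235522,  0.06846868, -0.0189886 ,
       -0.08859245]), 'effort': array([ 1.44017227e-03, -7.65038252e+01, -4.35288012e+01,  6.52387762e-02,
        3.98686866e-02, -8.82518293e-05]), 'eef_pos': array([0.29215132, 0.635724  , 0.21336179]), 'eef_rot': array([-1.79943278e+02, -7.88145017e-04,  1.55320914e+02]), 'ft_force': array([-0.28786375,  0.58550254,  0.00709085]), 'ft_torque': array([ 0.03302971,  0.03524879, -0.02959277]), 'grasp_force': 0.0, 'width': 0.09175873034117543}
```

View pics/scene0.png

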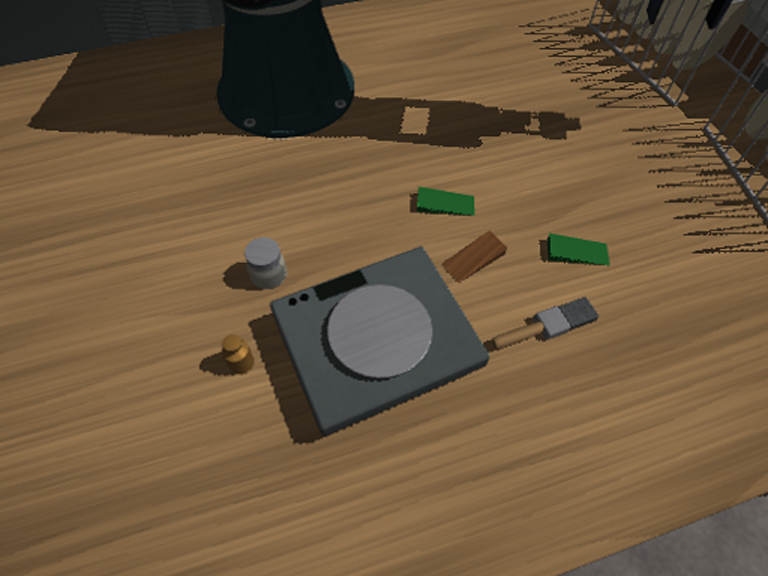

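View pics/top0.png

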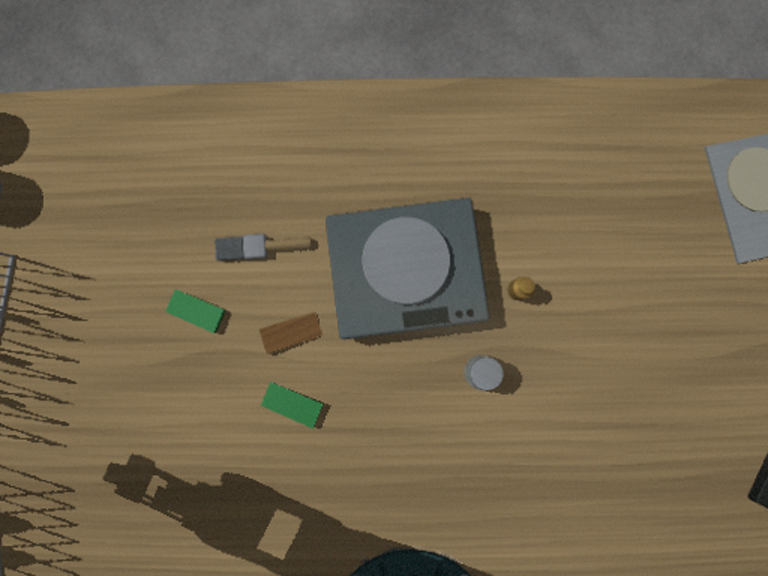

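Scene picture: the scale has its readout towards the robot, and the short-foot corner is at about (342,335) in the top picture. Could be taken for the wedge (top picture pixels): brown wooden one (290,333), green (197,311), green (293,405). I choose the wooden one, nearest the scale's front left corner. Next come measurements and a close crop.

```bash
cat > m.py <<'E'
from h import *
def blobs(c,n):
    im=c['image']; hsv=cv2.cvtColor(im,cv2.COLOR_BGR2HSV)
    return hsv
def quad(ct):
    h=cv2.convexHull(ct)
    for e in np.linspace(1,12,45):
        a=cv2.approxPolyDP(h,e,True)
        if len(a)<=4: return a[:,0]
if __name__=='__main__':
    for n,sp,wp in(("top",(240,220),(193,222)),("scene",(300,190),(316,170))):
        c=cap(n); im=c['image']; hsv=cv2.cvtColor(im,cv2.COLOR_BGR2HSV); print(n,'scale hsv',hsv[sp[1]-60 if n=='top' else sp[1],sp[0]],'wedge',hsv[wp[1],wp[0]],'bench',hsv[wp[1]+15,wp[0]+(-40 if n=='top' else 60)])
        # brown wedge: redder hue than bench
        for nm,m in(('wedge',cv2.inRange(hsv,(3,90,30),(13,255,255))),('scale',cv2.inRange(hsv,(80,18,40),(115,110,140)))):
            m=cv2.morphologyEx(m,cv2.MORPH_OPEN,np.ones((3,3)))
            if nm=='scale': m=cv2.morphologyEx(m,cv2.MORPH_CLOSE,np.ones((9,9)))
            cs=sorted(cv2.findContours(m,cv2.RETR_EXTERNAL,cv2.CHAIN_APPROX_NONE)[0],key=cv2.contourArea)[::-1][:3]
            for k in cs: 
                q=quad(k); print(nm,cv2.contourArea(k),q.tolist(),onz(c,q,.06 if nm=='scale' else .01).round(4)[:,:2].tolist())
        x,y=wp; cr=im[y-50:y+50,x-60:x+70]; cv2.imwrite(f'pics/{n}_crop.png',cv2.resize(cr,None,fx=5,fy=5,interpolation=cv2.INTER_CUBIC))
E
python3 m.py
```

```text
top scale hsv [94 23 87] wedge [ 16 146 101] bench [ 19  98 128]
scale 3874.0 [[323, 202], [232, 183], [217, 146], [312, 133]] [[0.5529, -0.1277], [0.6031, 0.0961], [0.6971, 0.1331], [0.7267, -0.1057]]
scale 894.0 [[266, 203], [260, 220], [227, 224], [242, 188]] [[0.5523, 0.0126], [0.5107, 0.028], [0.5019, 0.1091], [0.5903, 0.0714]]
scale 28.5 [[286, 182], [285, 195], [283, 195], [283, 182]] [[0.6037, -0.0377], [0.5714, -0.0345], [0.5715, -0.0296], [0.6038, -0.0302]]
scene scale hsv [ 17 119 148] wedge [ 12 159 101] bench [ 16 119 135]
wedge 606.0 [[336, 164], [307, 186], [296, 178], [324, 155]] [[0.5079, 0.2542], [0.5465, 0.1609], [0.5171, 0.1443], [0.473, 0.2371]]
wedge 9.0 [[500, 30], [499, 34], [497, 34], [498, 30]] [[0.1628, 1.0186], [0.1804, 1.0006], [0.1786, 0.994], [0.1609, 1.0119]]
wedge 4.0 [[503, 26], [503, 28], [501, 28], [501, 26]] [[0.1467, 1.0439], [0.1562, 1.0363], [0.1543, 1.0295], [0.1448, 1.037]]
scale 867.5 [[184, 200], [220, 202], [218, 247], [204, 256]] [[0.528, -0.1246], [0.5564, -0.0518], [0.6565, -0.0829], [0.6668, -0.1142]]
scale 431.0 [[252, 254], [248, 271], [213, 283], [210, 272]] [[0.6916, -0.0226], [0.7227, -0.0406], [0.7252, -0.111], [0.7024, -0.111]]
scale 388.5 [[281, 165], [283, 184], [255, 188], [254, 174]] [[0.5033, 0.1073], [0.5539, 0.0936], [0.5451, 0.031], [0.5086, 0.0405]]
```

View pics/top_crop.png

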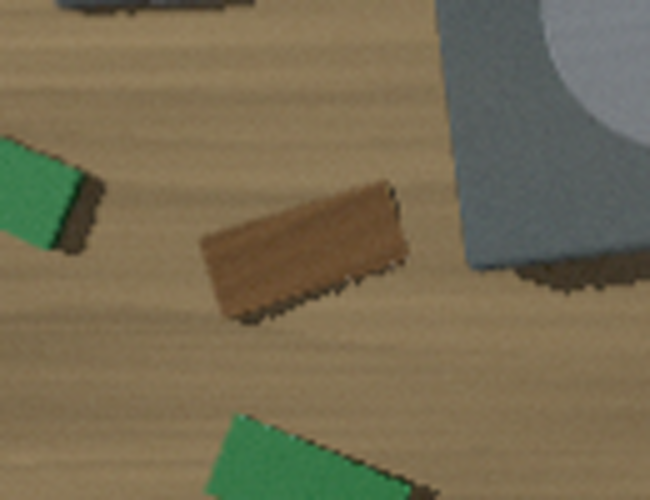

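View pics/scene_crop.png

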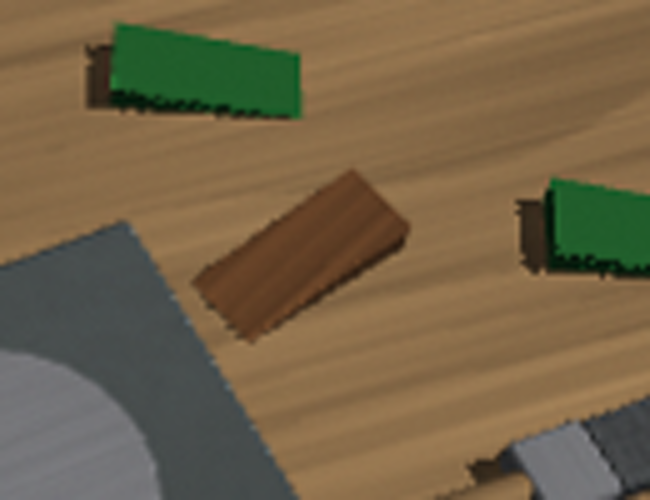

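The crops show the wooden wedge, its top corners at heel (202,240),(228,318) and toe (387,182),(407,257) in the top crop. The heel's thick side faces away from the scale, and the scale corner is at (470,268). The choice is right.

```bash
cat > m2.py <<'E'
from h import *
from scipy.optimize import least_squares
off={'top':(133,172),'scene':(256,120)}
def full(n,p): return (np.array(p,float)+.5)/5-.5+off[n]
W={'top':[(202,240),(387,182),(407,257),(228,318)],'scene':[(408,230),(252,343),(193,282),(350,170)]} # heelL toeL toeR heelR (left= +y of wedge)
zz=[.018,.002,.002,.018]
C={n:cap(n) for n in W}
S={}
for n,c in C.items():
    p=full(n,W[n]); P=np.array([onz(c,p[i:i+1],zz[i])[0] for i in range(4)])
    d=(P[1]+P[2]-P[0]-P[3])/2; print(n,P[:,:2].round(4).tolist(),'ctr',P.mean(0)[:2].round(4),'len',np.hypot(*d[:2]),'wid',np.linalg.norm(P[0]-P[3]),np.linalg.norm(P[1]-P[2]),'yaw',np.degrees(np.arctan2(d[1],d[0])))
    hsv=cv2.cvtColor(c['image'],cv2.COLOR_BGR2HSV); m=((hsv[...,1]<75)&(hsv[...,2]>50)).astype('u1') if 0 else ((hsv[...,1]<75)&(hsv[...,2]>45)).astype(np.uint8)
    m=cv2.morphologyEx(m,cv2.MORPH_OPEN,np.ones((3,3)))
    l=cv2.connectedComponents(m)[1]; s=(270,174) if n=='top' else (253,220)
    k=max(cv2.findContours((l==l[s[1],s[0]]).astype(np.uint8),0,1)[0],key=cv2.contourArea)
    a=None
    for e in np.linspace(2,15,60):
        a=cv2.approxPolyDP(cv2.convexHull(k),e,True)
        if len(a)<=4: break
    a=a[:,0]; Q=onz(c,a,.06); print(a.tolist(),Q[:,:2].round(4).tolist(),[np.linalg.norm(Q[i]-Q[i-1]).round(4) for i in range(len(Q))],'rect',cv2.minAreaRect(Q[:,:2].astype(np.float32)*1000))
    S[n]=k
E
python3 m2.py
```

```text
top [[0.5153, 0.2522], [0.5451, 0.1582], [0.5057, 0.1478], [0.4751, 0.2385]] ctr [0.5103 0.1992] len 0.09715398825290157 wid 0.04247753436536322 0.040682693529504634 yaw -71.91153776175018
[[313, 132], [326, 213], [227, 225], [217, 144]] [[0.7292, -0.1082], [0.5257, -0.1343], [0.4995, 0.1091], [0.7023, 0.1331]] [np.float64(0.2429), np.float64(0.2052), np.float64(0.2448), np.float64(0.2042)] rect ((613.9768676757812, -0.5848236083984375), (205.15199279785156, 246.16360473632812), 6.372868061065674)
scene [[0.5182, 0.251], [0.5471, 0.1592], [0.5053, 0.145], [0.4755, 0.2389]] ctr [0.5115 0.1985] len 0.09739835457732689 wid 0.04439884677328052 0.04409144463331185 yaw -72.4563877013872
[[282, 165], [325, 239], [215, 285], [180, 202]] [[0.504, 0.1095], [0.7058, 0.1286], [0.7302, -0.1084], [0.5303, -0.1338]] [np.float64(0.2447), np.float64(0.2027), np.float64(0.2382), np.float64(0.2015)] rect ((617.8925170898438, -1.30194091796875), (202.63795471191406, 244.74844360351562), 6.155900955200195)
```

```bash
python3 -m creep '[[60,[-20,-15,0],5],[87,[-60,-45,10],14],[87,[-110,-85,30],24],[87,[-160,-125,50],34],[87,[-210,-165,70],44],[87,[-260,-205,90],47.5],[87,[-310,-245,110],47.5],[87,[-350,-275,130],47.5],[87,[-368,-290,140],47.5],[87,[-368,-290,150],47.5],[87,[-368,-290,150],47.5],[87,[-368,-290,150],47.5]]' 10
python3 - <<'E'
from h import *
s=monitor.read_state();print(s['eef_pos'],s['eef_rot'],s['width'],s['ft_force'],s['t'])
c=cap('top')
p=proj(c,s['eef_pos'])[0];print(p)
x,y=195,223; cv2.imwrite('pics/t2.png',cv2.resize(c['image'][y-60:y+60,x-75:x+75],None,fx=5,fy=5,interpolation=cv2.INTER_CUBIC))
E
```

```text
t: 1.8
eef_pos: [0.5055, 0.2198, 0.0644]
eef_rot: [180.0, -0.0, 107.9]
ft_force: [0.5, -0.0, 0.3]
width: 0.0603
grasp_force: 0.0
[0.50548999 0.21983076 0.06437286] [ 1.79969548e+02 -3.44673783e-03  1.07885440e+02] 0.0603314674261187 [ 0.5406324  -0.01872018  0.32740849] 1.8
[181.85165671 223.00135738]
```

View pics/t2.png

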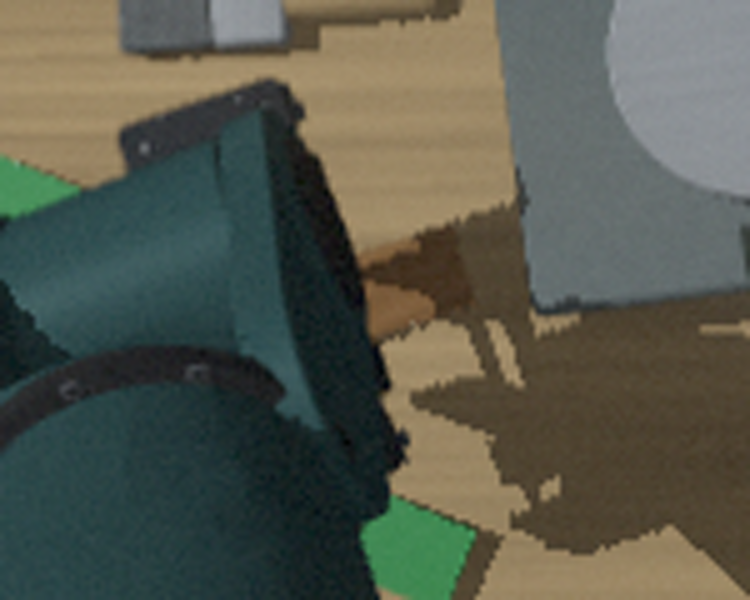

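The hand is over the wedge's heel half with clear space around both fingers. I'll lower it, grip lightly, and keep to the bench plane.

```bash
python3 -m creep '[[87,[0,0,20],0],[87,[0,0,40],0],[87,[0,0,52],0],[87,[0,0,58],0],[87,[0,0,60],0],[87,[0,0,60],0],[150,[0,0,60],0],[150,[0,0,60],0],[150,[0,0,60],0],[150,[0,0,60],0],[150,[0,0,60],0],[150,[0,0,60],0]]' 4
```

```text
t: 3.35
eef_pos: [0.5058, 0.2189, 0.004]
eef_rot: [180.0, -0.0, 107.8]
ft_force: [-0.5, -1.0, 5.0]
width: 0.0437
grasp_force: 4.0
```

Upward 5 N suggests the tips touch the bench. I'll open, raise 2 mm, and grip again.

```bash
python3 -m creep '[[87,[0,0,0],0],[87,[0,0,0],0],[87,[0,0,-2],0],[87,[0,0,-2],0],[87,[0,0,-2],0]]' 4; python3 -m creep '[[150,[0,0,0],0],[150,[0,0,0],0],[150,[0,0,0],0],[150,[0,0,0],0],[150,[0,0,0],0],[150,[0,0,0],0]]'
```

```text
t: 3.98
eef_pos: [0.5056, 0.2189, 0.0059]
eef_rot: [180.0, -0.0, 107.8]
ft_force: [-0.7, -0.6, 0.7]
width: 0.0602
grasp_force: 0.0
t: 4.72
eef_pos: [0.5056, 0.2189, 0.0059]
eef_rot: [-180.0, 0.0, 107.8]
ft_force: [-0.5, 0.2, -1.1]
width: 0.0439
grasp_force: 4.0
```

```bash
python3 -m creep '[[150,[0,0,0],3],[150,[0,0,0],6],[150,[0,0,0],9],[150,[0,0,0],11.8],[150,[0,0,0],11.8]]'; python3 -m creep '[[150,[-5,0,0],0],[150,[-10,0,0],0],[150,[-15,0,0],0],[150,[-20,0,0],0],[150,[-25,0,0],0],[150,[-30,0,0],0],[150,[-35,0,0],0],[150,[-35,0,0],0]]'; python3 -m creep '[[60,[0,0,0],0],[60,[0,0,0],0],[60,[0,0,-20],0],[60,[10,0,-60],0],[60,[60,0,-90],0],[100,[110,0,-90],0],[150,[150,0,-90],0],[200,[150,0,-90],0],[255,[150,0,-90],0]]'
python3 - <<'E'
from h import *
c=cap('top'); x,y=205,223; cv2.imwrite('pics/t3.png',cv2.resize(c['image'][y-60:y+60,x-75:x+75],None,fx=5,fy=5,interpolation=cv2.INTER_CUBIC))
c=cap('scene'); x,y=300,175; cv2.imwrite('pics/s3.png',cv2.resize(c['image'][y-60:y+60,x-75:x+75],None,fx=5,fy=5,interpolation=cv2.INTER_CUBIC))
E
```

```text
t: 5.35
eef_pos: [0.5056, 0.2189, 0.0059]
eef_rot: [-180.0, 0.0, 96.0]
ft_force: [0.8, 0.0, -1.9]
width: 0.0439
grasp_force: 4.0
t: 6.35
eef_pos: [0.5093, 0.1837, 0.0059]
eef_rot: [-180.0, 0.0, 96.0]
ft_force: [-0.3, 0.1, -0.8]
width: 0.0439
grasp_force: 4.0
t: 7.48
eef_pos: [0.4933, 0.3328, 0.0957]
eef_rot: [-180.0, 0.0, 96.0]
ft_force: [-0.2, 0.4, 0.0]
width: 0.0326
grasp_force: 0.0
```

View pics/t3.png

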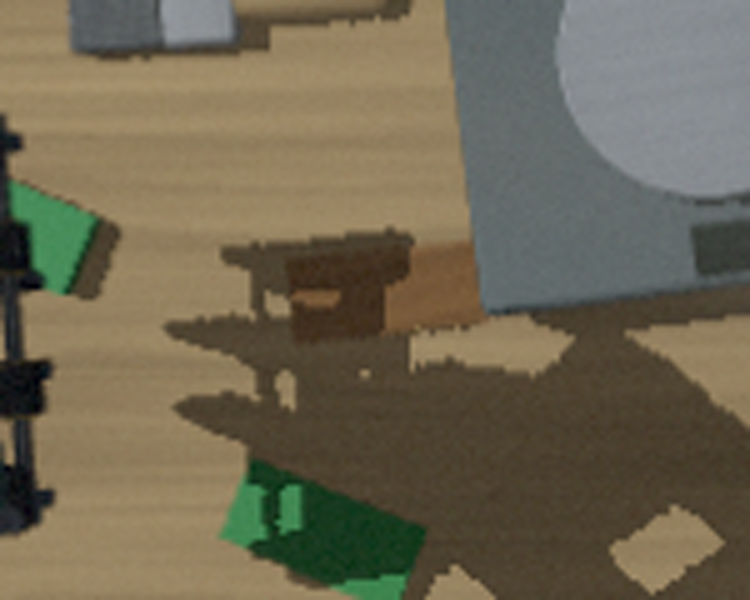

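View pics/s3.png

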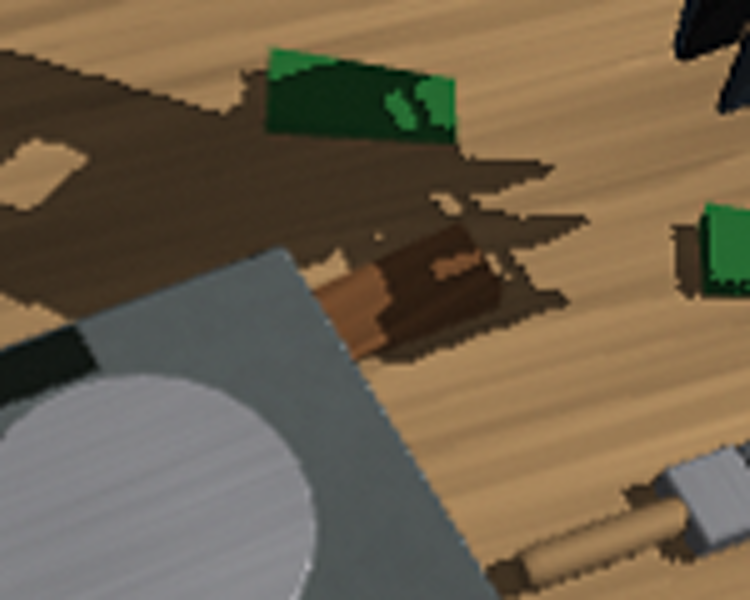

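Top crop: the wedge is half a toe's length under the housing edge, heel corners at (285,262) and (293,340), scale corner (485,313). In the scene crop the heel corners are at (462,225) and (500,305). The next script works out the lateral offset to the foot.

Run:
```python
from h import *
for n,o,p,k in(('top',(130,163),[(285,262),(293,340)],(485,313)),('scene',(225,115),[(498,284),(462,223)],(284,248))):
    c=cap(n); f=lambda q:(np.array(q,float)+.5)/5-.5+o
    P=onz(c,f(p),.018)[:,:2]; K=onz(c,f([k]),.06)[0,:2]; h=P.mean(0)
    a=np.radians(6.3); R=np.array([[np.cos(a),-np.sin(a)],[np.sin(a),np.cos(a)]]); F=K+R@[.02,-.02]
    w=P[0]-P[1]; 
    u=np.array([np.cos(np.radians(-84)),np.sin(np.radians(-84))]); v=np.array([-u[1],u[0]])
    print(n,P.round(4).tolist(),'wid',np.linalg.norm(w),'head',np.degrees(np.arctan2(w[1],w[0]))-90,'scale corner',K,'foot',F,'along',u@(F-h),'lat(+left,+x)',v@(F-h))
```

```text
top [[0.5268, 0.2168], [0.4867, 0.2126]] wid 0.04036188485685745 head -83.95539638482265 scale corner [0.49898441 0.11011615] foot [0.52105832 0.09243161] along 0.12311904789501575 lat(+left,+x) 0.0014654919375702185
scene [[0.5246, 0.2136], [0.4852, 0.2115]] wid 0.039458231097260696 head -86.96869119199901 scale corner [0.50147118 0.10897296] foot [0.52354509 0.09128843] along 0.1225621401661338 lat(+left,+x) 0.00588921011494056
```

```bash
python3 -m creep '[[255,[-30,0,0],0],[255,[-60,0,0],0],[255,[-80,0,0],0],[255,[-80,0,25],0],[255,[-80,0,55],0],[255,[-80,0,78],0],[255,[-80,0,87],0],[255,[-80,0,90],0],[255,[-80,0,90],0],[255,[-80,0,90],0]]' 10; python3 -m creep '[[255,[-5,0,0],0],[255,[-10,0,0],0],[255,[-15,0,0],0],[255,[-20,0,0],0],[255,[-25,0,0],0],[255,[-30,0,0],0],[255,[-34,0,0],0],[255,[-38,0,0],0],[255,[-42,0,0],0],[255,[-44,0,0],0],[255,[-44,0,0],0]]'
```

```text
t: 8.93
eef_pos: [0.5024, 0.2539, 0.0067]
eef_rot: [179.9, -0.0, 96.0]
ft_force: [0.5, 0.0, -0.1]
width: 0.0008
grasp_force: 0.0
t: 10.3
eef_pos: [0.5066, 0.2098, 0.0059]
eef_rot: [-180.0, -0.0, 96.0]
ft_force: [-0.4, 0.3, 0.1]
width: 0.0004
grasp_force: 0.0
```

```bash
for i in 1 ; do python3 -m creep '[[255,[-1.5,0,0],0],[255,[-3,0,0],0],[255,[-4.5,0,0],0],[255,[-6,0,0],0],[255,[-6,0,0],0]]'; done; python3 -m creep '[[255,[-1,0,0],0],[255,[-2,0,0],0],[255,[-3,0,0],0],[255,[-3,0,0],0]]'
```

```text
t: 10.92
eef_pos: [0.5072, 0.2038, 0.0059]
eef_rot: [-180.0, 0.0, 96.0]
ft_force: [0.4, 0.0, -0.4]
width: 0.0004
grasp_force: 0.0
t: 11.42
eef_pos: [0.5075, 0.2009, 0.0059]
eef_rot: [-180.0, 0.0, 96.0]
ft_force: [0.4, 0.1, -0.1]
width: 0.0004
grasp_force: 0.0
```

```bash
python3 -m creep '[[255,[-1,0,0],0],[255,[-2,0,0],0],[255,[-3,0,0],0],[255,[-3,0,0],0]]'
```

```text
t: 11.92
eef_pos: [0.5078, 0.1979, 0.0059]
eef_rot: [-180.0, 0.0, 96.0]
ft_force: [-0.2, -0.7, -0.0]
width: 0.0004
grasp_force: 0.0
```

```bash
python3 -m creep '[[255,[-1,0,0],0],[255,[-2,0,0],0],[255,[-3,0,0],0],[255,[-3,0,0],0]]'
```

```text
t: 12.42
eef_pos: [0.5083, 0.1953, 0.006]
eef_rot: [180.0, -0.0, 96.0]
ft_force: [-1.0, 5.2, -0.4]
width: 0.0005
grasp_force: 2.9
```

```bash
python3 -m creep '[[255,[-1,0,0],0],[255,[-2,0,0],0],[255,[-3,0,0],0],[255,[-3,0,0],0]]'
```

```text
t: 12.92
eef_pos: [0.5086, 0.1925, 0.006]
eef_rot: [180.0, -0.0, 96.0]
ft_force: [-0.8, 8.6, -1.1]
width: 0.0005
grasp_force: 4.6
```

Run:
```python
from h import *
c=cap('scene'); x,y=300,175; cv2.imwrite('pics/s4.png',cv2.resize(c['image'][y-60:y+60,x-75:x+75],None,fx=5,fy=5,interpolation=cv2.INTER_CUBIC))
```

```text
(no output)
```

View pics/s4.png

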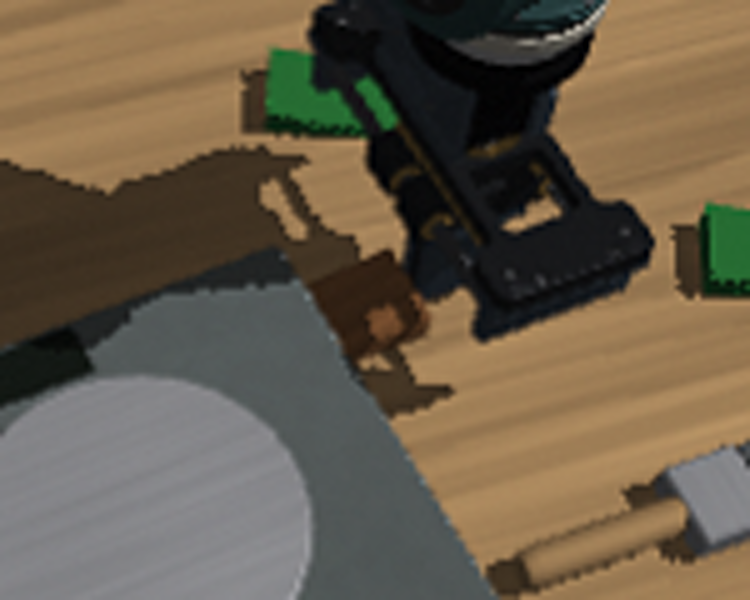

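The wedge is in under the corner and the scale hasn't visibly moved. The force came up to 5 N, then 8.6 N, so it is snug. I'll back off and go above the corner, then check from the pictures that the scale kept its place.

```bash
python3 -m creep '[[255,[4,0,0],0],[255,[15,0,0],0],[255,[20,0,-30],0],[255,[20,0,-80],0],[255,[20,0,-100],0],[255,[20,0,-100],0],[255,[20,0,-100],0]]'
python3 - <<'E'
from h import *
for n,bs in(('scene',[(325,239),(215,285),(253,260),(180,202)]),('top',[(217,146),(312,133),(326,213)])):
    o=cv2.resize(cv2.imread(f'pics/{n}0.png'),(512,384),interpolation=cv2.INTER_AREA); c=cap(n)
    for x,y in bs:
        f=lambda i:cv2.cvtColor(i,6)[y-16:y+16,x-16:x+16].astype(np.float32)
        w=cv2.createHanningWindow((32,32),cv2.CV_32F); print(n,(x,y),cv2.phaseCorrelate(f(o),f(c['image']),w))
E
```

```text
t: 13.85
eef_pos: [0.5058, 0.212, 0.1051]
eef_rot: [-179.9, 0.0, 96.0]
ft_force: [-0.4, 1.2, -0.3]
width: 0.0003
grasp_force: 0.0
scene (325, 239) ((-0.15277167682333115, -0.31789008659280427), 0.9943175381049514)
scene (215, 285) ((0.052238856378748366, 0.20276113380261584), 0.9112956901080906)
scene (253, 260) ((0.16058709206903288, 0.13737952342579263), 0.8977251085452735)
scene (180, 202) ((-0.4182619829425711, 0.2360787753362672), 0.7447989927604795)
top (217, 146) ((0.441921425195579, -0.05943783723030904), 0.8914092145860195)
top (312, 133) ((0.14573238454599924, -0.0815676347703338), 1.0710555454716086)
top (326, 213) ((0.713565354120286, -0.37876422687373434), 0.9721644474193454)
```

The scale moved about a millimetre at most. Now I'll press.

```bash
python3 -m creep '[[255,[-30,0,0],0],[255,[-70,1,0],0],[255,[-105,2,0],0],[255,[-120,2,0],0],[255,[-120,2,20],0],[255,[-120,2,34],0],[255,[-120,2,38],0],[255,[-120,2,38],0]]'; python3 -m creep '[[255,[0,0,2],0],[255,[0,0,4],0],[255,[0,0,5.5],0],[255,[0,0,6.5],0],[255,[0,0,6.5],0]]'
```

```text
t: 14.95
eef_pos: [0.5208, 0.0931, 0.0677]
eef_rot: [-180.0, -0.0, 96.0]
ft_force: [0.5, -0.4, 0.5]
width: 0.0006
grasp_force: 0.0
t: 15.58
eef_pos: [0.5209, 0.0928, 0.0614]
eef_rot: [-180.0, 0.0, 96.0]
ft_force: [0.2, 0.8, 0.4]
width: 0.0007
grasp_force: 0.0
```

```bash
python3 -m creep '[[255,[0,0,0.5],0],[255,[0,0,1],0],[255,[0,0,1],0]]'
```

```text
t: 15.95
eef_pos: [0.5209, 0.0928, 0.0604]
eef_rot: [-180.0, 0.0, 96.0]
ft_force: [0.1, 1.1, 0.2]
width: 0.0005
grasp_force: 0.0
```

```bash
python3 -m creep '[[255,[0,0,0.4],0],[255,[0,0,0.4],0],[255,[0,0,0.4],0]]'
```

```text
t: 16.32
eef_pos: [0.5209, 0.0928, 0.0602]
eef_rot: [-180.0, -0.0, 96.0]
ft_force: [-1.0, -0.6, 5.9]
width: 0.0005
grasp_force: 2.5
```

```bash
python3 -m creep '[[255,[0,0,0.1],0],[255,[0,0,0.2],0],[255,[0,0,0.2],0]]'
```

```text
t: 16.7
eef_pos: [0.5209, 0.0928, 0.0602]
eef_rot: [-180.0, -0.0, 96.0]
ft_force: [-2.9, 0.1, 8.3]
width: -0.0
grasp_force: 4.4
```

```bash
python3 -m creep '[[255,[0,0,0.15],0],[255,[0,0,0.15],0],[255,[0,0,0.15],0],[255,[0,0,0.15],0]]'
python3 - <<'E'
from h import *
c=cap('scene'); f=[]
for i in range(4): f.append(monitor.read_state()['ft_force'].round(1)); cap('top')
print(f,monitor.read_state()['eef_pos'])
x,y=290,185; cv2.imwrite('pics/s5.png',cv2.resize(c['image'][y-60:y+60,x-75:x+75],None,fx=5,fy=5,interpolation=cv2.INTER_CUBIC))
E
```

```text
t: 17.2
eef_pos: [0.5209, 0.0928, 0.0602]
eef_rot: [-180.0, -0.0, 96.0]
ft_force: [-4.0, -0.3, 12.1]
width: 0.0007
grasp_force: 5.8
[array([-4.9,  0.1, 12.2]), array([-4.7, -0.1, 12. ]), array([-4. , -0.8, 10.9]), array([-3.7, -0.4, 12.5])] [0.52094996 0.09279214 0.06015979]
```

View pics/s5.png

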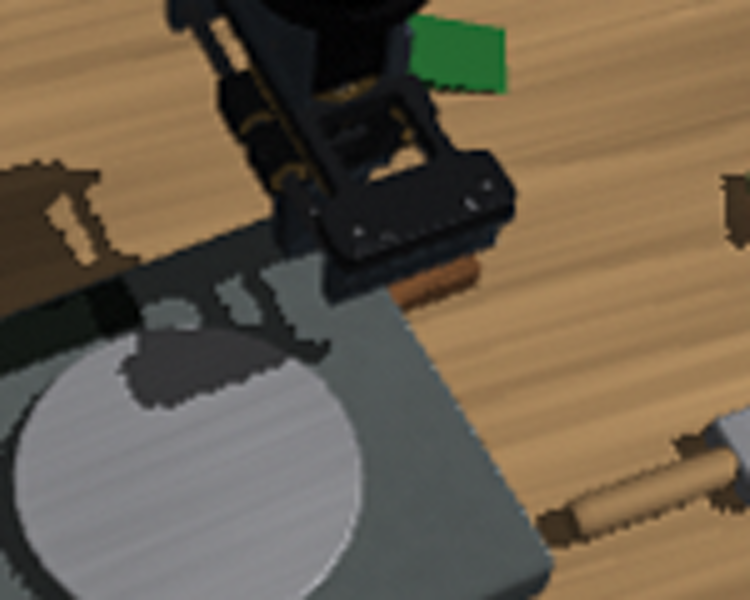

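The shut fingers rest on the corner at about (330,270), with the wedge under it and the scale level. The force is 12 N, so I'll ease it slightly towards 10 N and hand in.

```bash
python3 -m creep '[[255,[0,0,-0.1],0],[255,[0,0,-0.1],0],[255,[0,0,-0.1],0],[255,[0,0,-0.1],0]]'
python3 - <<'E'
from h import *
f=[]
for i in range(3): f.append(monitor.read_state()['ft_force'].round(1)); cap('top')
print(f)
if 8<np.mean(f,0)[2]<13: print(robot.hand_in())
E
```

```text
t: 17.95
eef_pos: [0.5209, 0.0928, 0.0602]
eef_rot: [-180.0, -0.0, 96.0]
ft_force: [-3.1, -0.4, 10.2]
width: 0.0004
grasp_force: 4.8
[array([-3.1, -0.4, 10.2]), array([-4.1, -0.2,  9.9]), array([-4. , -0.8,  9. ])]
the job is handed in; nothing more can be done
None
```

The wedge is snug under the short foot, the scale held steady under the press (it moved about 1 mm at most during the push), and I handed the job in at about 18 s with the arm still pressing the corner at about 10 N.

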